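# Pack the jam sampler tub

### The arm

A 6-joint arm with a two-finger parallel gripper is mounted at the origin on the work surface. World frame = base frame: x ahead of the robot, y to its left, z up, the work surface at z = 0. Lengths are in mm, angles in rad, forces in N, time in s.
With the tool pointing down it reaches from about 250 to 725 mm from the base axis. Payload 4 kg.
Tool frame: the origin (TCP) lies between the finger pads; the fingertips stand 19 mm ahead of it and the grasp point (between the pads) is the TCP; z points along the fingers, y is the line along which they close (so a half turn about z gives the same grasp; the last joint's range is limited). The gripper opens to 85 mm and grips with 20 to 120 N. Pads are 22 mm wide; open, the fingers measure 114 mm over their backs; the gripper's body (76 mm by 85 mm) begins 54 mm behind the grasp point. The pads swing forward as they close: fully open they stand 13 mm farther back than shut.
Start: joints at [1.147, 0.241, 0.005, 1.335, 0, 1.571], TCP at [205.612, 455.767, 221.606] pointing down, gripper open.
Joint ranges: [-2.72, 2.72], [-1.05, 1.87], [-1.09, 1.28], [-1.99, 2.15], [-1.42, 1.44], [-3.14, 3.14]. Speed limits (rad/s): [2.79, 2.79, 3.14, 3.14, 3.14, 3.14].

### API

Orientations are given as a rotation vector (axis times angle).
In Python, from rig import env, vision, job gives the robot as it stands.
- The arm moves only by the tool move_arm, never from a script. Its argument "increments" is one flat list of numbers, 5 for each row, row after row: the gripper command: -1 is shut, 1 is fully open, values between are in proportion, then the shift along the tool's x, y, z in cm, then the turn about the tool's z in degrees. A call has 1 to 10 rows; each row is the pose to reach, as a shift and turn from the pose commanded when the call began, along the tool's axes at that moment; what a row does not reach only later rows make up. A row lasts 1/10 s, in which the tool goes at most 50 mm and 8.59 degrees, less where a joint would pass 70% of its speed; a pose out of reach is approached as far as the arm can. A call with a gripper value outside its range is refused whole. The fingers move at their own pace and stop on an object; the grip force is fixed at half the most. Time passes only in rows, so rows that repeat a pose let the fingers close. It gives the time, the measured TCP pose, the force, the opening and the grip force at its end, in the units of the state.
- env.observe(): the state, without advancing time (a new reading comes with each control period).
- vision.read_camera(name): name is "scene" or "top" or "wrist"; returns a dict with "pixels" (420x560x3 uint8, blue, green, red), "fx", "fy", "cx", "cy" (pixels), "R" (3x3) and "t" (3): a world point X has camera coordinates R X + t; the wrist camera has in their place "hand_eye" (4x4, takes a point from camera to tool coordinates, whose origin is the TCP and whose axes are the flange's). Camera axes: x right, y down, z forward; pixel columns grow to the right and rows downward; lengths in mm; the calibration is good to about 2 mm. A picture is of the moment at which its call begins: read the wrist's pose just before it. There is no depth.
- job.sign_off(): hands the job in; it is judged then, once.
Trained networks look in a picture, given as the dict that the camera call returned (one of the last four; its "shot" number tells which), for a name from the list of things; names that differ only in an ending like _2 or _b are one class to them, and where a whole thing is asked for, a point or a joint stands for the part that bears it (a point fixed in the world has none). Each returns a list of dicts, best first, with "score" (0 to 1); they miss things now and then, are a little off and sometimes report something else, mostly with a low value. They report only what shows in the picture. A call takes as long as a camera call. They do not tell look-alikes from the thing itself.
- vision.trace(picture, query): "mask" (420x560 bool, what is visible of it) and "extent" ([left, top, right, bottom] as shares, 0 to 1, of the picture: columns of its width, rows of its height, round what is visible of it).
- vision.mark_of(picture, query): "at" ([row, column] as shares, 0 to 1, of the picture: columns of its width, rows of its height: a listed point, or the origin of a listed thing).
The state is a dict: "t": time; "joint_pos": joint angles; "qvel": joint speeds; "joint_efforts": joint torques, N m; "ee_pos": TCP position; "tool_rot": TCP orientation; "ft_force": force on the tool from outside, world axes, zero at the start; "wrist_torque": the same for the moment, N m; "gripper_width": opening from 0.0 (shut) to 1.0 (fully open); "grasp_force": force on a finger pad.
Only numpy, scipy, OpenCV 4.12 (cv2) and the standard library are available. Lean on these libraries where they do the work, as an engineer would, in place of code of your own. Each camera call takes 0.05 s, during which the arm holds its last target. There are 200 camera calls.

### The job

Pack the jam sampler: stand the three small jars upright in the white tub, each in the middle of the paper disc of its own colour. Then put the blue cover over them and press it down until it clicks fully home all round. Leave the two big jars where they are.

Things in the scene. Friction and masses are not known exactly. Their poses are not given: they have to be found in the camera images.
- tub: Shallow white round tub base, fixed, open on top. Origin: centre of underside, on the table; z up. Flange 168 mm across, 6 mm high; on it a conical wall 148 mm across at the foot, 138 at its top, 26 mm above the origin. Inner floor at 6 mm. Three grey sprung catches, in the directions midway between discs, stick out to 78 mm from the axis, centred 15 mm up, with 45-degree ramps.
- cover: Blue cover, 0.12-0.18 kg, loose, open side down. Origin: centre of lower edge. 166 mm across, 63 high (inside 60), opening 151. White grip bar on top: 70 mm along its x, 14 along y, 24 high, top at 87 mm. Fits the tub at any yaw: it rests on the catches, origin 15 mm above the tub's; a push down of 5 to 10 N clicks it past them; fully on, its edge sits on the flange, origin 6 mm above the tub's.
- jar_red: Small red jam jar (red body and cap, white band), upright, loose, 43 mm across the cap, 40 mm across the body below it, 50 mm high (cap from 36 mm up), 0.06 to 0.13 kg. Origin: centre of its underside; z up.
- jar_orange: Small orange jam jar (orange body and cap, white band), upright, loose, 43 mm across the cap, 40 mm across the body below it, 50 mm high (cap from 36 mm up), 0.06 to 0.13 kg. Origin: centre of its underside; z up.
- jar_green: Small green jam jar (green body and cap, white band), upright, loose, 43 mm across the cap, 40 mm across the body below it, 50 mm high (cap from 36 mm up), 0.06 to 0.13 kg. Origin: centre of its underside; z up.
- disc_red: Thin red paper disc, 46 mm across, lying on the tub's inner floor (fixed, no thickness to speak of), its centre 38 mm from the tub's axis; the three discs lie at 120 degrees. Origin: its centre, 6 mm above the table.
- disc_orange: Thin orange paper disc, 46 mm across, lying on the tub's inner floor (fixed, no thickness to speak of), its centre 38 mm from the tub's axis; the three discs lie at 120 degrees. Origin: its centre, 6 mm above the table.
- disc_green: Thin green paper disc, 46 mm across, lying on the tub's inner floor (fixed, no thickness to speak of), its centre 38 mm from the tub's axis; the three discs lie at 120 degrees. Origin: its centre, 6 mm above the table.
- big_red: Big red jam jar, same look as the small one but 62 mm across and 85 mm high, 0.4 kg, loose, upright. Origin: centre of its underside. Not to be moved.
- big_green: Big green jam jar, same look as the small one but 62 mm across and 85 mm high, 0.4 kg, loose, upright. Origin: centre of its underside. Not to be moved.
Mind the look-alikes: they are no part of the job. Leave any purple look-alike of the jar_red alone. What is shaped like the jar_green but turquoise is not meant.

How it is judged:
By the outcome, as a careful person would: the job done as asked, in the order asked, and still so for the second after the job is handed in, with the robot touching nothing.
It also fails if it takes over 109 s, if anything falls off the work surface, if the arm or the gripper's body presses on something with over 40 N, if the wrist force passes 120 N, or if a joint passes its speed limit or range.

## Working session

There is one attempt and no reset: what is moved stays moved. The work goes in short steps, Python scripts to look and compute and a tool call to move; the robot and the scene stay as the last step left them, time stands still between calls to the robot, and variables do not carry over. Pictures are saved under pics/ and viewed, at most 14 in all, crops included, and the job is handed in when it is done.

Besides the shell and the picture viewer there is one more tool, called after "Emit:" by a JSON object that holds its "op" and its "data", one argument or row to a line. move_arm: Moves the arm, as the interface text tells. Its arguments: {"type":"object","properties":{"increments":{"type":"array"}},"required":["increments"]}

```bash
ls; mkdir -p pics
cat > h.py <<'E'
import numpy as np, cv2
from rig import env, vision, job
def ray(p,u,v):
    R=np.array(p["R"]);t=np.array(p["t"]).ravel()
    d=R.T@np.array([(u-p["cx"])/p["fx"],(v-p["cy"])/p["fy"],1]); return -R.T@t,d
def at_z(p,u,v,z):
    c,d=ray(p,u,v); return c+d*(z-c[2])/d[2]
def proj(p,X):
    x=np.array(p["R"])@np.array(X)+np.array(p["t"]).ravel(); return np.array([p["fx"]*x[0]/x[2]+p["cx"],p["fy"]*x[1]/x[2]+p["cy"]])
E
python3 - <<'E'
from h import *
s=env.observe(); print(s)
for n in ["scene","top"]:
    p=vision.read_camera(n); cv2.imwrite(f"pics/{n}0.png",p["pixels"])
    print(n,at_z(p,280,210,0),ray(p,0,0)[0])
    for q in ["tub","cover","jar_red","jar_orange","jar_green","disc_red","disc_orange","disc_green","big_red","big_green"]:
        zz=6 if "disc" in q else 0
        for r in vision.mark_of(p,q)[:4]:
            v,u=r["at"][0]*420,r["at"][1]*560
            print(q,round(r["score"],2),np.round([u,v]),np.round(at_z(p,u,v,zz)))
E
```

```text
pics
{'t': 0.0, 'joint_pos': array([1.14699824e+00, 2.41439290e-01, 3.71488430e-03, 1.33516115e+00,
       3.34753270e-05, 1.57084941e+00]), 'qvel': array([-0.00076968,  0.00043544,  0.00244874,  0.00179913,  0.00092621,
       -0.00067949]), 'joint_efforts': array([ 1.44583595e-03, -3.72314179e+01,  2.52409387e+01,  1.67535542e-02,
        2.56825524e-04, -1.68874131e-06]), 'ee_pos': array([205.33925735, 455.1860955 , 220.69624511]), 'tool_rot': array([-0.66071179, -3.07084487,  0.00319683]), 'ft_force': array([-0.0759689 ,  0.29172686, -0.06895255]), 'wrist_torque': array([-0.03462897,  0.0434889 ,  0.0066725 ]), 'grasp_force': 0.0, 'gripper_width': 0.9979979355914601}
scene [464.68757528 -51.41603557   0.        ] [1045.82592772  362.92072127  545.60335222]
tub 0.67 [387. 305.] [572. 262.   0.]
cover 0.92 [182. 200.] [ 576. -258.    0.]
jar_red 0.92 [299. 251.] [553.  61.   0.]
jar_red 0.7 [324. 196.] [356.  -0.   0.]
jar_red 0.65 [247. 222.] [544. -85.   0.]
jar_orange 0.96 [322. 228.] [461.  59.   0.]
jar_orange 0.19 [181. 202.] [ 581. -254.    0.]
jar_green 0.93 [243. 226.] [56
[... 446 characters left out ...]
3748]
tub 0.75 [150. 186.] [573. 251.   0.]
cover 0.94 [395. 175.] [ 584. -256.    0.]
jar_red 0.88 [273. 282.] [372.   2.   0.]
jar_red 0.72 [240. 192.] [556.  65.   0.]
jar_orange 0.88 [242. 242.] [453.  64.   0.]
jar_green 0.89 [363. 252.] [ 427. -183.    0.]
jar_green 0.74 [310. 190.] [557. -78.   0.]
jar_green 0.21 [157. 195.] [554. 234.   0.]
disc_red 0.57 [130. 193.] [558. 289.   6.]
disc_orange 0.86 [143. 170.] [606. 263.   6.]
disc_green 0.72 [159. 196.] [551. 230.   6.]
big_red 0.81 [308. 136.] [670. -79.   0.]
big_red 0.35 [148. 183.] [580. 254.   0.]
big_green 0.61 [309. 246.] [442. -73.   0.]
big_green 0.44 [238. 191.] [559.  69.   0.]
big_green 0.25 [131. 197.] [551. 288.   0.]
```

View pics/scene0.png

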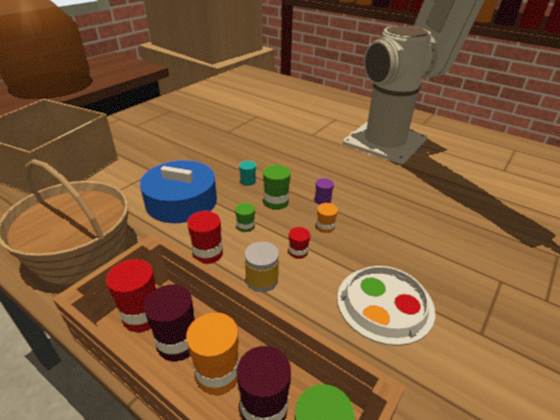

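View pics/top0.png

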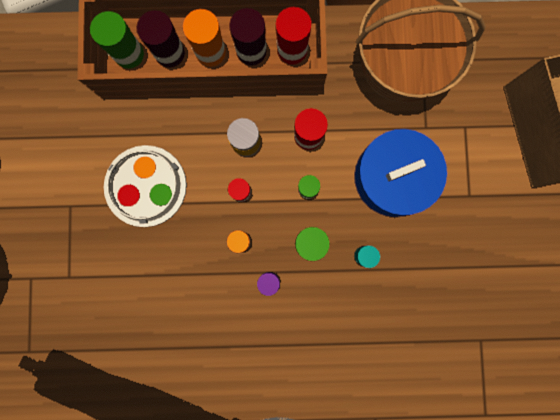

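The three small jars show in the top view: red (239,189), orange (238,241) and green (310,186). The tub is at (145,186), with disc orange (144,167), red (128,195) and green (161,195). The cover is at (402,172).

What could be mistaken for the targets:
- **Red:** big red (310,127) and purple (268,284).
- **Green:** big green (312,244) and turquoise (368,257).
- **Other:** the grey-capped jar (243,133).

I choose the small saturated red, orange and green ones. Next I measure by colour and check them in a crop.

```bash
cat >> h.py <<'E'
HUE={"red":[(0,6),(172,180)],"orange":[(10,20)],"green":[(45,70)],"blue":[(100,125)],"white":None}
def blob(p,c,seed,rad):
    hsv=cv2.cvtColor(p["pixels"],cv2.COLOR_BGR2HSV); H,S,V=cv2.split(hsv)
    m=(S<70)&(V>110) if c=="white" else np.any([(H>=a)&(H<=b) for a,b in HUE[c]],0)&(S>140)&(V>70)
    yy,xx=np.mgrid[:420,:560]; m&=np.hypot(xx-seed[0],yy-seed[1])<rad
    n,l,st,ce=cv2.connectedComponentsWithStats(m.astype(np.uint8))
    i=1+np.argmax(st[1:,4]); pts=np.argwhere(l==i)[:,::-1].astype(np.float32)
    return ce[i],st[i],pts
from scipy.spatial.transform import Rotation as Ro
def go(x,y,z,ydir=None):
    "shift (cm, tool axes) and turn (deg) to reach world x,y,z with tool y along ydir (deg, mod 180)"
    s=env.observe(); R=Ro.from_rotvec(s["tool_rot"]).as_matrix()
    d=R.T@(np.array([x,y,z])-s["ee_pos"])/10
    a=np.degrees(np.arctan2(R[1,1],R[0,1])); t=0 if ydir is None else -((ydir-a+90)%180-90)
    print("t",s["t"],"ee",s["ee_pos"].round(1),"ydir",round(a,1),"j6",s["joint_pos"][5].round(2),"shift",d.round(2),"turn",round(t,1))
E
python3 - <<'E'
from h import *
p=vision.read_camera("top")
for c,s,r,z in [("red",(239,189),16,50),("orange",(238,241),16,50),("green",(310,186),16,50),("red",(128,195),16,6),("orange",(144,167),16,6),("green",(161,195),16,6),("blue",(402,172),60,50)]:
    ce,st,pts=blob(p,c,s,r); print(c,ce.round(1),st,at_z(p,*ce,z).round(1))
ce,st,pts=blob(p,"white",(406,170),28); print("bar",ce,st,at_z(p,*ce,87).round(1))
b=cv2.boxPoints(cv2.minAreaRect(pts)); w=np.array([at_z(p,*q,87)[:2] for q in b]); e=np.diff(w,axis=0); print(np.linalg.norm(e,axis=1),np.degrees(np.arctan2(e[:,1],e[:,0])))
cv2.imwrite("pics/crop.png",cv2.resize(p["pixels"][120:300,90:390],None,fx=2.6,fy=2.6,interpolation=cv2.INTER_CUBIC))
E
```

```text
red [238.5 188.9] [228 178  22  23 392] [555.8  62.6  50. ]
orange [237.5 240.9] [223 226  31  31 760] [456.   66.1  50. ]
green [308.8 186. ] [299 176  21  21 360] [558.1 -73.   50. ]
red [128.2 195.1] [118 185  22  21 374] [554.9 292.2   6. ]
orange [144.2 167. ] [134 157  22  21 373] [611.9 259.7   6. ]
green [160.3 194.1] [150 184  22  22 362] [555.1 226.7   6. ]
blue [402.5 171.9] [ 360  129   87   86 5473] [ 581. -255.   50.]
bar [406.80906149 168.94174757] [389 159  37  21 309] [ 580.  -251.7   87. ]
[70.15658441 15.13153457 70.04869388] [ -69.23646694 -160.93177193  110.72783036]
```

View pics/crop.png

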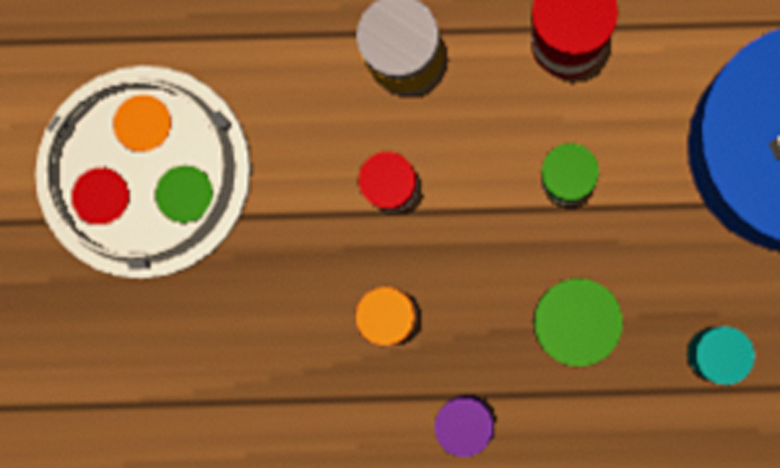

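The crop confirms the choice: small red, orange and green jars, with purple, turquoise and the big ones left out. The disc spacings of 65.7 and 65.5 mm match the expected 65.8. The first move goes above red.

```bash
python3 -c "
from h import *
go(555.8,62.6,140,30)"
```

```text
t 1.15 ee [205.6 455.8 221.6] ydir 65.7 j6 1.57 shift [-48.09 -21.43   8.16] turn 35.7
```

Emit:
{"op": "move_arm", "data": {
  "increments": [1, -48.1, -21.4, 8.2, 35.7, 1, -48.1, -21.4, 8.2, 35.7, 1, -48.1, -21.4, 8.2, 35.7, 1, -48.1, -21.4, 8.2, 35.7, 1, -48.1, -21.4, 8.2, 35.7, 1, -48.1, -21.4, 8.2, 35.7, 1, -48.1, -21.4, 8.2, 35.7, 1, -48.1, -21.4, 8.2, 35.7, 1, -48.1, -21.4, 8.2, 35.7, 1, -48.1, -21.4, 8.2, 35.7]
}}

```text
t: 2.15
ee_pos: [535.7, 85.3, 144.5]
tool_rot: [1.571, 2.72, 0.001]
ft_force: [1.0, 1.9, -0.2]
gripper_width: 1.0
grasp_force: 0.0
```

```bash
python3 -c "
from h import *
go(555.8,62.6,140,30)"
```

```text
t 2.15 ee [535.7  85.3 144.5] ydir 30.0 j6 1.2 shift [-2.97  0.6   0.45] turn 0.0
```

Emit:
{"op": "move_arm", "data": {
  "increments": [1, 0, 0, 0, 0, 1, 0, 0, 0, 0, 1, 0, 0, 0, 0]
}}

```text
t: 2.45
ee_pos: [533.9, 87.6, 144.6]
tool_rot: [-1.569, -2.721, 0.0]
ft_force: [-0.1, -0.3, -0.1]
gripper_width: 1.0
grasp_force: 0.0
```

```bash
cat >> h.py <<'E'
def wrist(name=None):
    s=env.observe(); p=vision.read_camera("wrist"); T=np.eye(4); T[:3,:3]=Ro.from_rotvec(s["tool_rot"]).as_matrix(); T[:3,3]=s["ee_pos"]
    M=np.linalg.inv(T@np.array(p["hand_eye"])); p["R"]=M[:3,:3]; p["t"]=M[:3,3]
    if name: cv2.imwrite(f"pics/{name}.png",p["pixels"])
    return p
E
python3 -c "
from h import *
go(555.8,62.6,140,30)
p=wrist('w1'); u=proj(p,[555.8,62.6,50]); print(u, p['fx'])
ce,st,pts=blob(p,'red',u,150); print(ce,st,at_z(p,*ce,50))"
```

```text
t 2.45 ee [533.9  87.6 144.6] ydir 30.1 j6 1.21 shift [-3.26  0.65  0.46] turn 0.1
[289.11184658 240.26754186] 290.33123997912276
[289.087802   236.55509723] [ 267  212   45   49 1697] [553.86361016  65.84397627  50.        ]
```

View pics/w1.png

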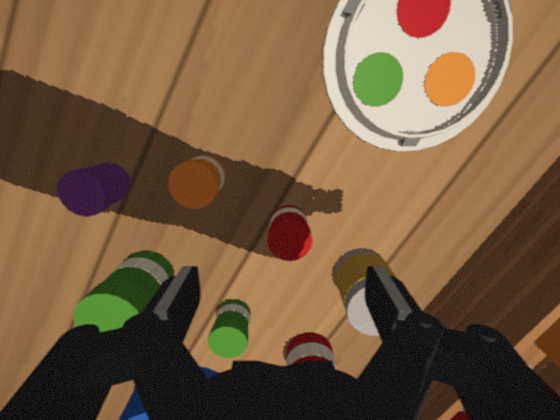

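The wrist view shows the red cap at about (291,240), and the projected top-view estimate is (289,240), so they agree. The big green and grey jars are clear of the finger path. I descend now.

Emit:
{"op": "move_arm", "data": {
  "increments": [1, -3.3, 0.6, 0.5, 0, 1, -3.3, 0.6, 4, 0, 1, -3.3, 0.6, 7, 0, 1, -3.3, 0.6, 10.2, 0, 1, -3.3, 0.6, 10.2, 0, 1, -3.3, 0.6, 10.2, 0]
}}

```text
t: 3.1
ee_pos: [555.6, 62.7, 43.2]
tool_rot: [-1.567, -2.722, 0.001]
ft_force: [0.5, 0.4, 1.3]
gripper_width: 1.001
grasp_force: 0.0
```

```bash
python3 -c "
from h import *
go(555.8,62.6,42,30)
p=wrist('w2');t=vision.read_camera('top');print(proj(p,[555.8,62.6,50]))
print(blob(t,'red',(238,189),14)[:2])"
```

```text
t 3.1 ee [555.6  62.7  43.2] ydir 30.1 j6 1.16 shift [-0.02  0.02  0.12] turn 0.1
[282.48867188 264.72481585]Traceback (most recent call last):
  File "<string>", line 5, in <module>
    print(blob(t,'red',(238,189),14)[:2])
          ~~~~^^^^^^^^^^^^^^^^^^^^^^
  File "h.py", line 16, in blob
    i=1+np.argmax(st[1:,4]); pts=np.argwhere(l==i)[:,::-1].astype(np.float32)
        ~~~~~~~~~^^^^^^^^^^
    return _wrapfunc(a, 'argmax', axis=axis, out=out, **kwds)
    return bound(*args, **kwds)
ValueError: attempt to get argmax of an empty sequence
```

View pics/w2.png

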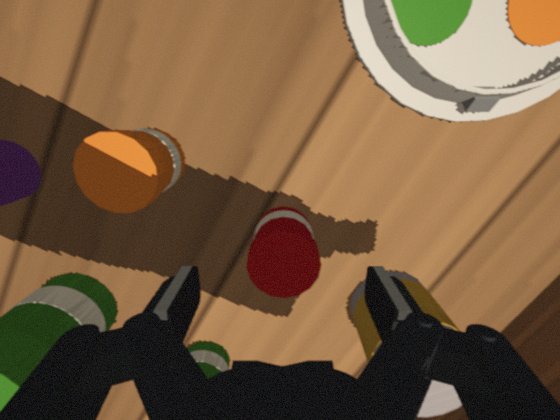

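The red cap is centred at about (284,263), as predicted at (282,265), and sits between the fingers. I close the gripper.

Emit:
{"op": "move_arm", "data": {
  "increments": [-1, 0, 0, 0.1, 0, -1, 0, 0, 0.1, 0, -1, 0, 0, 0.1, 0, -1, 0, 0, 0.1, 0, -1, 0, 0, 0.1, 0, -1, 0, 0, 0.1, 0, -1, 0, 0, 0.1, 0, -1, 0, 0, 0.1, 0]
}}

```text
t: 4.0
ee_pos: [556.1, 61.5, 41.6]
tool_rot: [-1.57, -2.721, 0.0]
ft_force: [-0.2, -0.2, -1.0]
gripper_width: 0.002
grasp_force: 0.0
```

Emit:
{"op": "move_arm", "data": {
  "increments": [-1, 0, 0, -3, 0, -1, 0, 0, -6, 0, -1, 0, 0, -6, 0]
}}

```text
t: 4.3
ee_pos: [559.5, 61.9, 106.1]
tool_rot: [1.567, 2.715, 0.008]
ft_force: [1.5, -0.2, -0.3]
gripper_width: -0.001
grasp_force: 0.0
```

```bash
python3 -c "
from h import *
go(554.9,292.2,102,30)
p=wrist('w3');print(proj(p,env.observe()['ee_pos']+[0,0,8]))"
```

```text
t 4.3 ee [559.5  61.9 106.1] ydir 30.0 j6 1.16 shift [20.18 11.12  0.42] turn 0.0
[280.19084039 262.9201108 ]
```

View pics/w3.png

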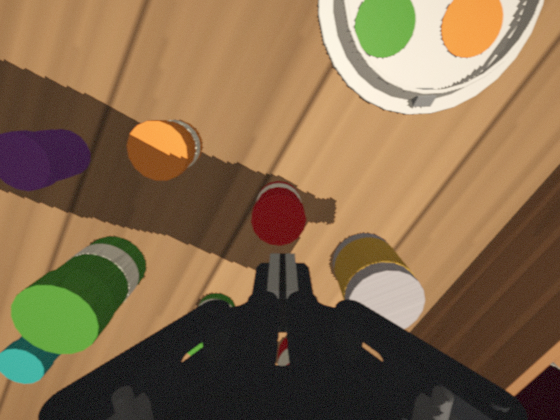

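The grasp missed: the fingers are shut and the jar stands upright at (279,216). I let the arm settle, then find where the jar went.

Emit:
{"op": "move_arm", "data": {
  "increments": [1, 0, 0, 0, 0, 1, 0, 0, 0, 0, 1, 0, 0, 0, 0, 1, 0, 0, 0, 0]
}}

```text
t: 4.75
ee_pos: [555.5, 61.4, 100.7]
tool_rot: [-1.57, -2.72, 0.002]
ft_force: [0.0, -0.7, -0.5]
gripper_width: 0.677
grasp_force: 0.0
```

```bash
python3 -c "
from h import *
s=env.observe();print(s['ee_pos'],s['gripper_width'])
p=wrist();print('cam',ray(p,0,0)[0]-s['ee_pos'],'axis',p['R'][2],np.array(p['hand_eye']).round(2), 'toolx',Ro.from_rotvec(s['tool_rot']).as_matrix()[:,0])
print('exp cap',proj(p,[555.8,62.6,50]),'tcp',proj(p,s['ee_pos']),'tip',proj(p,s['ee_pos']-[0,0,19]))
for c in ['red','orange']:
  pass
ce,st,pts=blob(p,'red',(279,225),60);print(ce,st)
t=vision.read_camera('top')
for q in vision.mark_of(t,'jar_red'): u,v=q['at'][1]*560,q['at'][0]*420;print('top',q['score'],u,v,at_z(t,u,v,0))
for q in vision.mark_of(p,'jar_red'): u,v=q['at'][1]*560,q['at'][0]*420;print('wrist',q['score'],u,v,at_z(p,u,v,0))
sc=vision.read_camera('scene');
for q in vision.mark_of(sc,'jar_red'): u,v=q['at'][1]*560,q['at'][0]*420;print('sc',q['score'],u,v,at_z(sc,u,v,0))
cv2.imwrite('pics/sc1.png',cv2.resize(sc['pixels'][100:340,180:450],None,fx=2.8,fy=2.4))
"
```

```text
[555.53674644  61.44650933 100.68231511] 0.6766219010588453
cam [-41.31339682  71.81579871 151.49725682] axis [ 0.16080597 -0.28067815 -0.94623528] [[-0.0000e+00 -9.5000e-01 -3.2000e-01  8.2970e+01]
 [ 1.0000e+00 -0.0000e+00  0.0000e+00 -1.0000e-01]
 [-0.0000e+00 -3.2000e-01  9.5000e-01 -1.5143e+02]
 [ 0.0000e+00  0.0000e+00  0.0000e+00  1.0000e+00]] toolx [-5.00287732e-01  8.65858890e-01  7.53738561e-04]
exp cap [283.32853765 224.66985353] tcp [282.18352795 258.59043213] tip [282.2147743  244.31315564]
[283.48570309 221.53623188] [ 256  192   57   59 2553]
top 0.65 306.992 241.92 [450.58026812 -69.35013759   0.        ]
top 0.35 238.224 191.982 [556.30119176  68.73035695   0.        ]
wrist 0.95 71.62400000000001 156.11399999999998 [375.43184549   8.69069191   0.        ]
wrist 0.57 284.81600000000003 204.498 [557.30120209  62.98599259   0.        ]
sc 0.73 296.8 251.916 [556.69571779  58.33221788   0.        ]
sc 0.7 325.416 199.70999999999998 [365.4841733  10.8769399   0.       ]
```

View pics/sc1.png

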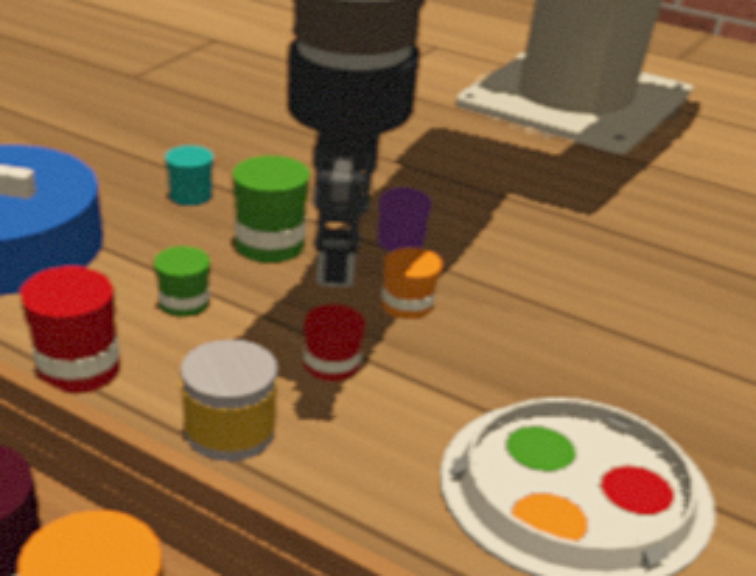

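```bash
python3 -c "
from h import *
sc=vision.read_camera('scene');e=env.observe()['ee_pos'];print(e,env.observe()['gripper_width'])
for d in [20,0,-6,-12,-19,-25]: print(d,proj(sc,e+[0,0,d]))
d=sc['pixels'][190:240,270:330];cv2.imwrite('pics/sc2.png',cv2.resize(d,None,fx=10,fy=10,interpolation=cv2.INTER_CUBIC))"
```

```text
[556.20906662  61.52892395 101.62566381] 1.0035851924430768
20 [301.34077313 204.1687324 ]
0 [300.78658781 212.79546271]
-6 [300.62399986 215.32638943]
-12 [300.46305894 217.83167763]
-19 [300.277343   220.72262632]
-25 [300.11988589 223.1736838 ]
```

View pics/sc2.png

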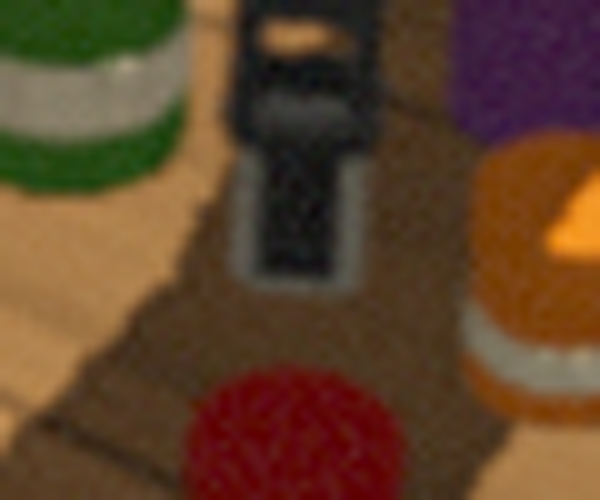

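```bash
python3 -c "
from h import *
sc=vision.read_camera('scene');e=env.observe()['ee_pos']
for d in [20,0,-6,-12,-19]: print(d,proj(sc,e+[36.8,21.2,d]),proj(sc,e+[-36.8,-21.2,d]))
print('jar edge test',proj(sc,[555.8,62.6,50]),'in crop',(proj(sc,[555.8,62.6,50])-[270,190])*10)
p=wrist(); 
for d in [20,0,-6,-19]: print(d,proj(p,e+[36.8,21.2,d]),proj(p,e+[-36.8,-21.2,d]))"
```

```text
20 [299.69719682 218.50118375] [302.82022978 191.05373474]
0 [299.14577927 227.28596764] [302.26616801 199.51683038]
-6 [298.98417764 229.86048754] [302.10345662 202.00218888]
-12 [298.82429082 232.40768826] [301.94232206 204.46346164]
-19 [298.63988734 235.34547058] [301.7562943 207.3049693]
jar edge test [300.01400784 233.87059449] in crop [300.1400784  438.70594486]
20 [363.72501734 277.38015134] [200.66143289 277.24890858]
0 [354.63613907 258.65436361] [209.70391253 258.52926081]
-6 [352.29080736 253.82228395] [212.03710556 253.69910877]
-19 [347.69464903 244.35283319] [216.6092784  244.23384386]
```

The images show the open fingertips about 15–20 mm behind the stated TCP, where the spec says they should be ahead, so the fingers closed above the cap. I go down to TCP z = 22, which is safe under either reading, and try again.

Emit:
{"op": "move_arm", "data": {
  "increments": [1, 0, 0.1, 4, 0, 1, 0, 0.1, 7, 0, 1, 0, 0.1, 8, 0, 1, 0, 0.1, 8, 0, -1, 0, 0.1, 8, 0, -1, 0, 0.1, 8, 0, -1, 0, 0.1, 8, 0, -1, 0, 0.1, 8, 0, -1, 0, 0.1, 8, 0, -1, 0, 0.1, 8, 0]
}}

```text
t: 6.2
ee_pos: [558.4, 62.1, 23.7]
tool_rot: [1.569, 2.718, 0.003]
ft_force: [-1.4, -0.6, 5.7]
gripper_width: 0.477
grasp_force: 60.0
```

```bash
python3 -c "
from h import *
p=wrist();print(env.observe()['ee_pos'],env.observe()['gripper_width'],env.observe()['grasp_force']);sc=vision.read_camera('scene')
cv2.imwrite('pics/c4.png',np.vstack([p['pixels'][200:400,130:430],cv2.resize(sc['pixels'][190:270,250:370],(300,200),interpolation=cv2.INTER_CUBIC)]))"
```

```text
[558.42199908  62.09553047  23.68575351] 0.47641570740242606 60.04592478275299
```

View pics/c4.png

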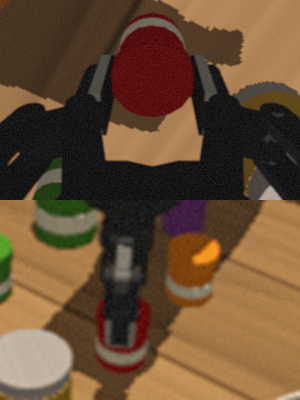

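Gripped: width 0.477 and force 60. I lift and check the hold.

Emit:
{"op": "move_arm", "data": {
  "increments": [-1, 0, 0, -2, 0, -1, 0, 0, -5, 0, -1, 0, 0, -8, 0, -1, 0, 0, -8, 0, -1, 0, 0, -8, 0]
}}

```text
t: 6.8
ee_pos: [557.8, 62.1, 102.8]
tool_rot: [1.569, 2.719, 0.002]
ft_force: [-0.5, 0.3, -1.1]
gripper_width: 0.476
grasp_force: 60.9
```

```bash
python3 -c "
from h import *
p=wrist();sc=vision.read_camera('scene');s=env.observe();print(s['ft_force'],s['grasp_force'],s['gripper_width'])
e=s['ee_pos'];go(554.9,292.2,110,30)
r=vision.trace(sc,'jar_red')
for q in r[:2]: print(q['score'],np.array(q['extent'])*[560,420,560,420])
print('tcp',proj(sc,e),[ (d,proj(sc,e+[17,10,d]).round(1)) for d in (-30,-20,-10,0,10,20)])
cv2.imwrite('pics/c5.png',np.hstack([cv2.resize(p['pixels'][200:400,180:380],(400,400)),cv2.resize(sc['pixels'][180:260,260:340],(400,400),interpolation=cv2.INTER_CUBIC)]))"
```

```text
[ 0.31177947 -0.10718043 -2.23808397] 60.85732340812683 0.4771161320080789
t 6.9 ee [556.1  61.9 100.7] ydir 30.0 j6 1.16 shift [20.   11.41 -0.93] turn 0.0
0.9 [316.624 177.198 333.872 203.91 ]
0.81 [288.68  194.418 314.608 230.118]
tcp [300.96459049 213.23999527] [(-30, array([299.5, 232.3])), (-20, array([299.8, 228.2])), (-10, array([300.1, 224.1])), (0, array([300.3, 219.8])), (10, array([300.6, 215.5])), (20, array([300.9, 211.1]))]
```

View pics/c5.png

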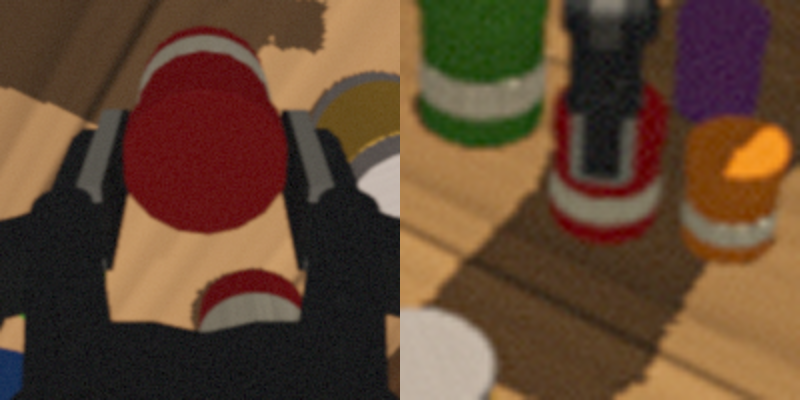

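The red jar is held upright at (205,155) in the wrist crop. The fingertips sit about 30 mm above its base, so they will clear the tub wall. I carry it above the red disc.

Emit:
{"op": "move_arm", "data": {
  "increments": [-1, 4, 2.3, -1, 0, -1, 8, 4.6, -1, 0, -1, 12, 6.8, -1, 0, -1, 16, 9.1, -1, 0, -1, 19.9, 11.4, -1, 0, -1, 19.9, 11.4, -1, 0, -1, 19.9, 11.4, -1, 0, -1, 19.9, 11.4, -1, 0]
}}

```text
t: 7.75
ee_pos: [555.4, 290.2, 110.3]
tool_rot: [-1.571, -2.719, 0.004]
ft_force: [-0.1, -0.6, -0.7]
gripper_width: 0.475
grasp_force: 60.9
```

```bash
python3 -c "
from h import *
p=wrist();go(555.3,291.5,110,30)
P=[]
for c,X in [('orange',(611.9,259.7,6)),('green',(555.1,226.7,6)),('red',(555,292.2,6))]:
  u=proj(p,X);print(c,u)
  try: ce,st,pts=blob(p,c,u,45);print(ce,st,at_z(p,*ce,6))
  except Exception as ex: print(ex)
cv2.imwrite('pics/c6.png',p['pixels'])"
```

```text
t 7.8 ee [555.8 289.8 110.7] ydir 29.9 j6 1.53 shift [0.17 0.04 0.07] turn -0.1
orange [316.5624513  256.30943507]
[325.22020725 247.95336788] [313 237  26  28 386] [614.34052302 271.67614601   6.        ]
green [250.01238542 256.40772763]
[239.20901639 246.90163934] [228 238  22  22 244] [541.09877361 230.60964772   6.        ]
red [283.1392263  201.59974723]
[282.68844221 200.53015075] [ 258  180   49   46 1592] [554.12174227 292.88766163   6.        ]
```

View pics/c6.png

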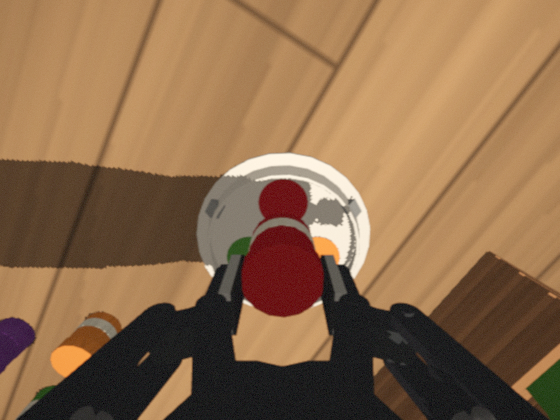

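The wrist view shows the red disc at (283,202), and the prediction is (283,201.6). The held jar is at (283,270). I lower it.

Emit:
{"op": "move_arm", "data": {
  "increments": [-1, 0.2, 0, 3, 0, -1, 0.2, 0, 6, 0, -1, 0.2, 0, 7.5, 0, -1, 0.2, 0, 8, 0, -1, 0.2, 0, 8.2, 0, -1, 0.2, 0, 8.2, 0, -1, 0.2, 0, 8.2, 0]
}}

```text
t: 8.5
ee_pos: [556.3, 293.0, 30.6]
tool_rot: [1.571, 2.719, 0.003]
ft_force: [-0.4, 0.2, 0.1]
gripper_width: 0.477
grasp_force: 61.2
```

```bash
python3 -c "
from h import *
go(555.3,291.5,28.7,30);print(env.observe()['ft_force'])"
```

```text
t 8.5 ee [556.3 293.   30.6] ydir 30.0 j6 1.53 shift [-0.08 -0.16  0.19] turn -0.0
[-0.38902412  0.200589    0.07492224]
```

Emit:
{"op": "move_arm", "data": {
  "increments": [-1, 0, 0, 0.1, 0, -1, 0, 0, 0.1, 0, -1, 0, 0, 0.2, 0, -1, 0, 0, 0.2, 0]
}}

```text
t: 8.9
ee_pos: [556.2, 293.4, 29.7]
tool_rot: [1.569, 2.719, 0.003]
ft_force: [-1.7, -1.0, 9.3]
gripper_width: 0.479
grasp_force: 62.0
```

The jar is in contact. I release it with a partial opening and lift away.

Emit:
{"op": "move_arm", "data": {
  "increments": [0.3, 0, 0, 0, 0, 0.3, 0, 0, 0, 0, 0.3, 0, 0, 0, 0, 0.3, 0, 0, -3, 0, 0.3, 0, 0, -6, 0, 1, 0, 0, -9, 0, 1, 0, 0, -9, 0, 1, 0, 0, -9, 0]
}}

```text
t: 9.7
ee_pos: [555.7, 293.4, 118.3]
tool_rot: [1.57, 2.72, 0.002]
ft_force: [-0.8, 0.1, -0.5]
gripper_width: 1.001
grasp_force: 0.0
```

```bash
python3 -c "
from h import *
p=wrist();u=proj(p,[554.9,292.2,56]);ce,st,pts=blob(p,'red',u,60);print(u,ce,st)
q=pts; 
# cap top: fit with lower (near) edge of ellipse
for z,name in [(56,'cap')]:
  th=np.linspace(0,6.28,73); e=np.array([proj(p,[554.9+21.5*np.cos(a),292.2+21.5*np.sin(a),z]) for a in th]); print('pred cap box',e.min(0),e.max(0))
go(456,66,100,90)"
```

```text
[280.38473058 220.90420942] [281.07903635 213.77430262] [ 256  180   52   63 2366]
pred cap box [253.15568777 194.73666277] [307.6004741  245.52773016]
t 9.75 ee [554.8 293.  117. ] ydir 30.0 j6 1.53 shift [-14.71 -19.91   1.72] turn -60.0
```

Red is placed within about 1–2 mm. Next is orange.

Emit:
{"op": "move_arm", "data": {
  "increments": [1, -14.7, -19.9, 0, -60, 1, -14.7, -19.9, 0, -60, 1, -14.7, -19.9, 0, -60, 1, -14.7, -19.9, 0, -60, 1, -14.7, -19.9, 0, -60, 1, -14.7, -19.9, 0, -60, 1, -14.7, -19.9, 0, -60, 1, -14.7, -19.9, 0, -60, 1, -14.7, -19.9, 0, -60, 1, -14.7, -19.9, 0, -60]
}}

```text
t: 10.75
ee_pos: [456.1, 66.5, 117.0]
tool_rot: [-0.002, -3.14, 0.0]
ft_force: [-0.1, 0.5, 0.3]
gripper_width: 1.0
grasp_force: 0.0
```

```bash
cat >> h.py <<'E'
def capcheck(p,c,X,rad=60):
    "fit cap position: compare blob's left/right/bottom extents with the predicted top rim"
    X=np.array(X,float)
    for _ in range(4):
        th=np.linspace(0,6.28,73); e=np.array([proj(p,X+[21.5*np.cos(a),21.5*np.sin(a),0]) for a in th]); u=proj(p,X)
        ce,st,pts=blob(p,c,u,rad); lo,hi=np.percentile(pts,0,axis=0),pts.max(0)+1
        du=((lo[0]+hi[0])-(e[:,0].min()+e[:,0].max()))/2; dv=hi[1]-e[:,1].max()
        X=at_z(p,u[0]+du,u[1]+dv,X[2])
    print(c,"cap at",X.round(1),"width px",hi[0]-lo[0],"pred",(e[:,0].max()-e[:,0].min()).round(1)); return X
E
python3 -c "
from h import *
p=wrist('w7');X=capcheck(p,'orange',(456,66,50))
go(456,66,100,90)
t=vision.read_camera('top');hs=cv2.cvtColor(t['pixels'],cv2.COLOR_BGR2HSV);print(hs[241,238],hs[241,260],hs[225,215])"
```

```text
orange cap at [455.4  65.   50. ] width px 56.0 pred 53.5
t 10.8 ee [456.2  66.6 117.1] ydir 90.0 j6 0.15 shift [ 0.02 -0.06  1.71] turn -0.0
[21 63 65] [75 16 32] [17 85 21]
```

View pics/w7.png

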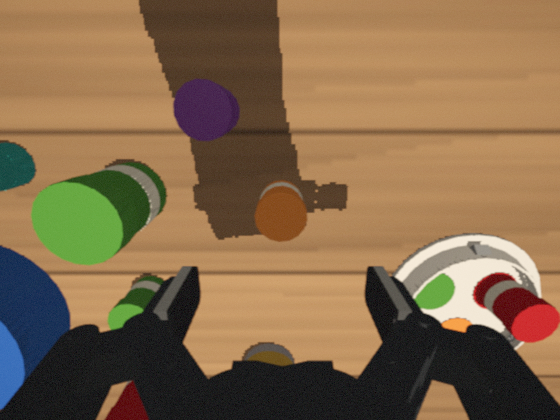

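The wrist view shows the orange cap at (281,214), between the fingers and clear of the big green jar at (100,210). I grasp it.

Emit:
{"op": "move_arm", "data": {
  "increments": [1, 0, -0.1, 4, 0, 1, 0, -0.1, 7.5, 0, 1, 0, -0.1, 9.4, 0, 1, 0, -0.1, 9.4, 0, -1, 0, -0.1, 9.4, 0, -1, 0, -0.1, 9.4, 0, -1, 0, -0.1, 9.4, 0, -1, 0, -0.1, 9.4, 0, -1, 0, -0.1, 9.4, 0, -1, 0, -0.1, 9.4, 0]
}}

```text
t: 11.85
ee_pos: [457.9, 65.4, 25.5]
tool_rot: [-0.0, 3.138, 0.001]
ft_force: [-1.4, -0.3, 5.6]
gripper_width: 0.478
grasp_force: 60.0
```

Emit:
{"op": "move_arm", "data": {
  "increments": [-1, 0, 0, -2, 0, -1, 0, 0, -5, 0, -1, 0, 0, -8.5, 0, -1, 0, 0, -8.5, 0, -1, 0, 0, -8.5, 0]
}}

```text
t: 12.35
ee_pos: [457.4, 65.4, 109.9]
tool_rot: [-0.0, 3.138, 0.001]
ft_force: [0.3, -0.7, -2.5]
gripper_width: 0.475
grasp_force: 61.0
```

```bash
python3 -c "
from h import *
go(612,259.6,112,90); print(env.observe()['grasp_force'])"
```

```text
t 12.35 ee [457.4  65.4 109.9] ydir 90.0 j6 0.14 shift [-15.47  19.42  -0.15] turn 0.0
61.049509048461914
```

Emit:
{"op": "move_arm", "data": {
  "increments": [-1, -3.1, 3.9, 0, 0, -1, -6.2, 7.8, 0, 0, -1, -9.3, 11.7, 0, 0, -1, -12.4, 15.5, 0, 0, -1, -15.5, 19.4, 0, 0, -1, -15.5, 19.4, 0, 0, -1, -15.5, 19.4, 0, 0, -1, -15.5, 19.4, 0, 0, -1, -15.5, 19.4, 0, 0, -1, -15.5, 19.4, 0, 0]
}}

```text
t: 13.35
ee_pos: [611.0, 258.2, 109.4]
tool_rot: [0.001, 3.141, 0.0]
ft_force: [0.3, 0.0, -0.5]
gripper_width: 0.469
grasp_force: 61.2
```

```bash
python3 -c "
from h import *
p=wrist(); go(612,259.6,112,90); e=env.observe()['ee_pos']
print('held',capcheck(p,'orange',e+[0,0,27],70)-e)
u=proj(p,(612,259.6,6));print(u)
ce,st,pts=blob(p,'orange',u-[0,8],22);print('disc',ce,st,at_z(p,*ce,6))
print(capcheck(p,'red',(555,292.2,56)))"
```

```text
t 13.4 ee [611.2 258.4 109.6] ydir 90.0 j6 0.4 shift [-0.08  0.12 -0.24] turn -0.0
orange cap at [605.8 258.  136.6] width px 82.0 pred 87.4
held [-5.34648216 -0.40873075 27.        ]
[284.21881595 205.2296299 ]
disc [283.83037975 198.95780591] [ 263  182   44   35 1185] [605.93463115 259.23500558   6.        ]
red cap at [554.8 290.7  56. ] width px 67.0 pred 61.7
[554.76851454 290.68499928  56.        ]
```

Emit:
{"op": "move_arm", "data": {
  "increments": [-1, -0.1, 0.1, 3, 0, -1, -0.1, 0.1, 6, 0, -1, -0.1, 0.1, 7.3, 0, -1, -0.1, 0.1, 7.6, 0, -1, -0.1, 0.1, 7.8, 0, -1, -0.1, 0.1, 7.9, 0, -1, -0.1, 0.1, 7.9, 0, -1, -0.1, 0.1, 7.9, 0]
}}

```text
t: 14.2
ee_pos: [613.1, 260.4, 31.6]
tool_rot: [-0.0, 3.139, 0.001]
ft_force: [-2.6, -1.6, 6.3]
gripper_width: 0.473
grasp_force: 61.7
```

Contact at 6 N. I release and lift.

Emit:
{"op": "move_arm", "data": {
  "increments": [0.3, 0, 0, 0, 0, 0.3, 0, 0, 0, 0, 0.3, 0, 0, 0, 0, 0.3, 0, 0, -3, 0, 0.3, 0, 0, -6, 0, 1, 0, 0, -9, 0, 1, 0, 0, -9, 0, 1, 0, 0, -9, 0]
}}

```text
t: 15.0
ee_pos: [613.1, 260.7, 120.6]
tool_rot: [-0.001, 3.139, 0.002]
ft_force: [-0.6, 0.5, -0.3]
gripper_width: 1.001
grasp_force: 0.0
```

```bash
python3 -c "
from h import *
p=wrist();capcheck(p,'orange',(612,259.6,56))
go(558,-74.5,115,150)"
```

```text
orange cap at [608.8 259.7  56. ] width px 51.0 pred 54.3
t 15.05 ee [612.1 260.2 119.1] ydir 90.0 j6 0.4 shift [  5.42 -33.47   0.42] turn -60.0
```

Emit:
{"op": "move_arm", "data": {
  "increments": [1, 5.4, -33.5, 0, -60, 1, 5.4, -33.5, 0, -60, 1, 5.4, -33.5, 0, -60, 1, 5.4, -33.5, 0, -60, 1, 5.4, -33.5, 0, -60, 1, 5.4, -33.5, 0, -60, 1, 5.4, -33.5, 0, -60, 1, 5.4, -33.5, 0, -60, 1, 5.4, -33.5, 0, -60, 1, 5.4, -33.5, 0, -60]
}}

```text
t: 16.05
ee_pos: [557.7, -74.4, 118.4]
tool_rot: [1.569, -2.72, -0.003]
ft_force: [0.7, -0.1, -0.3]
gripper_width: 0.998
grasp_force: 0.0
```

```bash
python3 -c "
from h import *
p=wrist('w8');X=capcheck(p,'green',(558.1,-73,50),45)
go(558.1,-73,23.1,150)
t=vision.read_camera('top')
for c,s in [('red',(123,193)),('orange',(140,163))]:
  ce,st,_=blob(t,c,s,18);print(c,ce,st,at_z(t,*ce,56).round(1))"
```

```text
green cap at [558.9 -75.7  50. ] width px 49.0 pred 53.1
t 16.1 ee [558.  -73.9 118.7] ydir 150.0 j6 -1.18 shift [-0.09  0.02  9.56] turn 0.0
red [117.07086614 191.86089239] [106 182  23  21 381] [555.2 293.9  56. ]
orange [135.52415459 162.60144928] [124 152  31  23 414] [610.9 258.9  56. ]
```

Emit:
{"op": "move_arm", "data": {
  "increments": [1, 0, 0, 4, 0, 1, 0, 0, 7.5, 0, 1, 0, 0, 9.5, 0, 1, 0, 0, 9.5, 0, -1, 0, 0, 9.5, 0, -1, 0, 0, 9.5, 0, -1, 0, 0, 9.5, 0, -1, 0, 0, 9.5, 0, -1, 0, 0, 9.5, 0, -1, 0, 0, 9.5, 0]
}}

```text
t: 17.15
ee_pos: [560.0, -74.7, 26.8]
tool_rot: [-1.57, 2.718, -0.003]
ft_force: [-1.1, 1.2, 5.5]
gripper_width: 0.477
grasp_force: 60.1
```

Emit:
{"op": "move_arm", "data": {
  "increments": [-1, 0, 0, -2, 0, -1, 0, 0, -5, 0, -1, 0, 0, -9, 0, -1, 0, 0, -9, 0, -1, 0, 0, -9, 0]
}}

```text
t: 17.65
ee_pos: [559.5, -75.0, 116.2]
tool_rot: [-1.57, 2.718, -0.004]
ft_force: [0.4, -0.0, -2.3]
gripper_width: 0.468
grasp_force: 60.9
```

```bash
python3 -c "
from h import *
go(555.1,226.5,115,150); print(env.observe()['grasp_force'])"
```

```text
t 17.65 ee [559.5 -75.  116.2] ydir 150.0 j6 -1.18 shift [-25.89  15.45   0.11] turn 0.0
60.93844771385193
```

Emit:
{"op": "move_arm", "data": {
  "increments": [-1, -4, 2.4, 0, 0, -1, -8, 4.8, 0, 0, -1, -12, 7.2, 0, 0, -1, -16, 9.6, 0, 0, -1, -20, 12, 0, 0, -1, -23, 13.7, 0, 0, -1, -25.9, 15.4, 0, 0, -1, -25.9, 15.4, 0, 0, -1, -25.9, 15.4, 0, 0, -1, -25.9, 15.4, 0, 0]
}}

```text
t: 18.65
ee_pos: [553.7, 225.3, 113.4]
tool_rot: [1.569, -2.719, 0.0]
ft_force: [-0.2, -0.1, -0.6]
gripper_width: 0.474
grasp_force: 60.9
```

```bash
python3 -c "
from h import *
p=wrist(); go(555.1,226.7,115,150)
u=proj(p,(555.1,226.7,6));print(u)
ce,st,pts=blob(p,'green',u,32);print('disc',ce,st,at_z(p,*ce,6))
capcheck(p,'red',(555,292.2,56));capcheck(p,'orange',(612,259.6,56))"
```

```text
t 18.7 ee [554.  225.1 113.8] ydir 149.9 j6 -0.66 shift [-0.19 -0.01 -0.12] turn -0.1
[282.00554903 205.68757505]
disc [280.89372694 201.27749077] [ 258  182   47   41 1355] [553.82513035 222.41872987   6.        ]
red cap at [528.5 248.6  56. ] width px 21.0 pred 55.0
orange cap at [589.7 219.4  56. ] width px 25.0 pred 54.6
```

Emit:
{"op": "move_arm", "data": {
  "increments": [-1, -0.2, 0, 3, 0, -1, -0.2, 0, 6, 0, -1, -0.2, 0, 7.8, 0, -1, -0.2, 0, 8.1, 0, -1, -0.2, 0, 8.3, 0, -1, -0.2, 0, 8.4, 0, -1, -0.2, 0, 8.4, 0, -1, -0.2, 0, 8.4, 0]
}}

```text
t: 19.5
ee_pos: [554.6, 227.3, 32.0]
tool_rot: [1.569, -2.721, -0.002]
ft_force: [-5.4, -0.0, 5.9]
gripper_width: 0.472
grasp_force: 64.5
```

Emit:
{"op": "move_arm", "data": {
  "increments": [0.3, 0, 0, 0, 0, 0.3, 0, 0, 0, 0, 0.3, 0, 0, 0, 0, 0.3, 0, 0, -3, 0, 0.3, 0, 0, -6, 0, 1, 0, 0, -9, 0, 1, 0, 0, -9, 0, 1, 0, 0, -9, 0]
}}

```text
t: 20.3
ee_pos: [556.3, 228.4, 121.4]
tool_rot: [-1.57, 2.719, -0.001]
ft_force: [0.4, -0.4, -0.4]
gripper_width: 1.001
grasp_force: 0.0
```

```bash
python3 -c "
from h import *
p=wrist('w9')
capcheck(p,'green',(555.1,226.7,56),45)
go(580,-253,170,20)"
```

```text
green cap at [554.7 224.1  56. ] width px 50.0 pred 54.1
t 20.35 ee [555.3 228.  120.1] ydir 150.0 j6 -0.66 shift [ 40.43 -26.18  -4.97] turn -50.0
```

Emit:
{"op": "move_arm", "data": {
  "increments": [1, 40.4, -26.2, -5, -50, 1, 40.4, -26.2, -5, -50, 1, 40.4, -26.2, -5, -50, 1, 40.4, -26.2, -5, -50, 1, 40.4, -26.2, -5, -50, 1, 40.4, -26.2, -5, -50, 1, 40.4, -26.2, -5, -50, 1, 40.4, -26.2, -5, -50, 1, 40.4, -26.2, -5, -50, 1, 40.4, -26.2, -5, -50]
}}

```text
t: 21.35
ee_pos: [579.2, -250.7, 168.3]
tool_rot: [2.573, -1.801, -0.005]
ft_force: [0.9, 0.1, 0.5]
gripper_width: 1.002
grasp_force: 0.0
```

Emit:
{"op": "move_arm", "data": {
  "increments": [1, 0, 0, 0, 0, 1, 0, 0, 0, 0, 1, 0, 0, 0, 0]
}}

```text
t: 21.65
ee_pos: [579.6, -247.9, 168.6]
tool_rot: [2.574, -1.801, -0.005]
ft_force: [-0.7, -0.3, -0.5]
gripper_width: 1.003
grasp_force: 0.0
```

```bash
python3 -c "
from h import *
t=vision.read_camera('top');p=wrist('w10')
for c,s in [('red',(123,193)),('orange',(140,163)),('green',(157,193))]:
  ce,st,_=blob(t,c,s,15);print(c,ce,st,at_z(t,*ce,56).round(1))
go(580,-253,170,20.5)
u=proj(p,(580,-252,87));ce,st,pts=blob(p,'white',u,70);print(u,ce,st,at_z(p,*ce,87))
b=cv2.boxPoints(cv2.minAreaRect(pts)); w=np.array([at_z(p,*q,87)[:2] for q in b]); e=np.diff(w,axis=0); print(w.mean(0),np.linalg.norm(e,axis=1),np.degrees(np.arctan2(e[:,1],e[:,0])))
c2=t['pixels'][140:230,90:200]
cv2.imwrite('pics/v13.png',np.hstack([cv2.resize(p['pixels'],None,fx=.7,fy=.7),cv2.resize(c2,(359,294),interpolation=cv2.INTER_CUBIC)]))"
```

```text
red [119.01851852 191.82804233] [109 182  29  21 378] [555.2 290.2  56. ]
orange [138.8003992  164.02794411] [126 152  29  26 501] [608.  252.6  56. ]
green [152.96398892 191.06094183] [143 181  21  24 361] [555.  225.4  56. ]
t 21.75 ee [ 580.1 -247.2  169.5] ydir -159.9 j6 -2.33 shift [ 0.54  0.21 -0.06] turn -0.4
[283.79332425 208.08617331] [284.00073746 200.33628319] [ 275  160   18   83 1356] [ 582.22302411 -258.54140932   87.        ]
[ 581.80703932 -256.19008927] [13.66840496 72.70456808 15.06325842] [-159.90240512  110.749611     20.07271714]
```

View pics/v13.png

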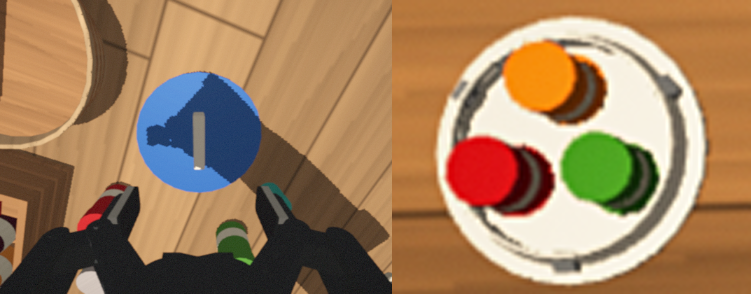

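All three jars stand upright on their discs: red at crop (484,171), orange (541,76), green (597,165). The cover's bar lies at (199,140) in the wrist half, between the fingers. I refine the cover's centre from its rim.

```bash
python3 -c "
from h import *
from scipy.optimize import least_squares
def fit(p,seed,rad):
  H,S,V=cv2.split(cv2.cvtColor(p['pixels'],cv2.COLOR_BGR2HSV))
  m=((H>95)&(H<130)&(S>120)&(V>35)).astype(np.uint8)
  n,l,st,ce=cv2.connectedComponentsWithStats(m); i=1+np.argmax(st[1:,4]); m=(l==i).astype(np.uint8)
  cn=max(cv2.findContours(m,0,cv2.CHAIN_APPROX_NONE)[0],key=len)
  th=np.linspace(0,2*np.pi,181)
  def model(x):
    ps=np.array([proj(p,[x[0]+83*np.cos(a),x[1]+83*np.sin(a),z]) for z in (0,63) for a in th],np.float32)
    return cv2.convexHull(ps)
  hc=cv2.convexHull(cn); c=[tuple(map(float,q)) for q in hc[:,0]]
  def res(x):
    h=model(x); return [cv2.pointPolygonTest(h,(q[0],q[1]),True) for q in c]
  r=least_squares(res,seed,loss='soft_l1',diff_step=1e-3);print(r.x.round(1),'rms',np.sqrt(np.mean(np.square(r.fun))),st[i])
e=[env.observe()['ee_pos']]
p=wrist();fit(p,[580,-253],0)
fit(vision.read_camera('top'),[580,-253],0);fit(vision.read_camera('scene'),[580,-253],0)
go(580,-253,70,20.5)"
```

```text
[ 580.4 -253.6] rms 1.68798331268626 [  197   103   176   172 22023]
[ 580.8 -253.4] rms 1.9260679252878623 [ 355  129   88   88 5485]
[ 577.5 -255.6] rms 1.2287204702728227 [ 141  161   75   62 3212]
t 21.9 ee [ 580.6 -247.6  170.3] ydir -159.9 j6 -2.33 shift [ 0.49  0.24 10.03] turn -0.4
```

Emit:
{"op": "move_arm", "data": {
  "increments": [1, 0.5, 0.2, 4, -0.5, 1, 0.5, 0.2, 8, -0.5, 1, 0.5, 0.2, 9.5, -0.5, 1, 0.5, 0.2, 10, -0.5, 1, 0.5, 0.2, 10, -0.5, 1, 0.5, 0.2, 10, -0.5]
}}

```text
t: 22.5
ee_pos: [581.5, -254.5, 71.9]
tool_rot: [-2.582, 1.789, -0.004]
ft_force: [-0.4, -0.3, 0.0]
gripper_width: 0.999
grasp_force: 0.0
```

Emit:
{"op": "move_arm", "data": {
  "increments": [-1, 0, 0, 0, 0, -1, 0, 0, 0, 0, -1, 0, 0, 0, 0, -1, 0, 0, 0, 0, -1, 0, 0, 0, 0, -1, 0, 0, 0, 0, -1, 0, 0, 0, 0, -1, 0, 0, 0, 0]
}}

```text
t: 23.3
ee_pos: [580.4, -254.5, 70.7]
tool_rot: [-2.582, 1.79, -0.001]
ft_force: [-0.3, 1.4, 3.7]
gripper_width: 0.135
grasp_force: 60.0
```

Emit:
{"op": "move_arm", "data": {
  "increments": [-1, 0, 0, -1, 0, -1, 0, 0, -3, 0, -1, 0, 0, -6, 0, -1, 0, 0, -9, 0, -1, 0, 0, -9, 0, -1, 0, 0, -9, 0, -1, 0, 0, -9, 0]
}}

```text
t: 24.0
ee_pos: [579.2, -254.0, 158.6]
tool_rot: [2.581, -1.79, -0.005]
ft_force: [-0.0, 0.1, -1.5]
gripper_width: 0.135
grasp_force: 59.4
```

```bash
python3 -c "
from h import *
s=env.observe();print(s['ft_force'],s['wrist_torque'],s['gripper_width'],s['grasp_force'],s['joint_pos'])
go(574,259.5,170)"
```

```text
[-0.0387802   0.1219155  -1.51469604] [ 0.05794026 -0.03341446 -0.02027359] 0.13471060639925453 59.399296045303345 [-4.13223879e-01  5.38523409e-01  2.83412768e-01  1.31891350e+00
 -2.56093767e-05 -2.34213711e+00]
t 24.0 ee [ 579.2 -254.   158.6] ydir -159.5 j6 -2.34 shift [-48.27 -17.51  -1.08] turn 0
```

The cover is held. I raise it further to clear the 85 mm jars and carry it over the tub.

Emit:
{"op": "move_arm", "data": {
  "increments": [-1, 0, 0, -3, 0, -1, -3, -1, -6, 0, -1, -7.5, -2.7, -6, 0, -1, -12, -4.4, -6, 0, -1, -17, -6.2, -6, 0, -1, -21.5, -7.8, -6, 0, -1, -26, -9.4, -6, 0, -1, -30.5, -11.1, -6, 0, -1, -35, -12.7, -6, 0, -1, -39.5, -14.3, -6, 0]
}}

```text
t: 25.0
ee_pos: [574.4, 167.3, 218.2]
tool_rot: [2.579, -1.789, -0.004]
ft_force: [0.9, 0.6, -1.6]
gripper_width: 0.137
grasp_force: 59.4
```

```bash
python3 -c "
from h import *
go(574,259.5,170)"
```

```text
t 25.0 ee [574.4 167.3 218.2] ydir -159.5 j6 -1.65 shift [-8.65 -3.21  4.81] turn 0
```

Emit:
{"op": "move_arm", "data": {
  "increments": [-1, -4.3, -1.6, 1, 0, -1, -8.6, -3.2, 2, 0, -1, -8.6, -3.2, 4, 0, -1, -8.6, -3.2, 4, 0, -1, -8.6, -3.2, 4, 0, -1, -8.6, -3.2, 4, 0]
}}

```text
t: 25.6
ee_pos: [575.9, 256.3, 180.7]
tool_rot: [-2.58, 1.792, -0.0]
ft_force: [0.3, -0.0, -2.0]
gripper_width: 0.136
grasp_force: 59.4
```

```bash
python3 -c "
from h import *
t=vision.read_camera('top');e=[]
for i in range(4): vision.read_camera('top'); e.append(env.observe()['ee_pos'])
print(np.array(e).round(1)); go(574,259.5,150)
# tub flange fit: white blob around tub in the earlier top picture
t0=dict(t);t0['pixels']=cv2.imread('pics/top0.png')
ce,st,pts=blob(t0,'white',(145,186),48)
h=cv2.convexHull(pts);(c,ax,an)=cv2.fitEllipse(h);print('tub',c,ax,at_z(t0,c[0],c[1],6).round(1), st)"
```

```text
[[576.3 256.4 181.4]
 [576.3 256.5 181.5]
 [576.2 256.6 181.4]
 [576.1 256.7 181.3]]
t 25.85 ee [576.1 256.7 181.3] ydir -159.6 j6 -1.51 shift [-0.34  0.11  3.13] turn 0
tub (144.6236572265625, 185.8310546875) (80.39895629882812, 82.83514404296875) [573.  258.8   6. ] [ 104  146   82   81 3462]
```

Emit:
{"op": "move_arm", "data": {
  "increments": [-1, -0.3, 0.2, 0, 0, -1, -0.3, 0.2, 2, 0, -1, -0.3, 0.2, 4, 0, -1, -0.3, 0.2, 5.5, 0, -1, -0.3, 0.2, 6.5, 0, -1, -0.3, 0.2, 7.5, 0, -1, -0.3, 0.2, 8.2, 0, -1, -0.3, 0.2, 8.8, 0, -1, -0.3, 0.2, 8.8, 0, -1, -0.3, 0.2, 8.8, 0]
}}

```text
t: 26.85
ee_pos: [572.8, 259.6, 92.6]
tool_rot: [-2.581, 1.79, -0.0]
ft_force: [0.4, -0.0, -1.7]
gripper_width: 0.138
grasp_force: 59.4
```

```bash
python3 -c "
from h import *
go(573.7,259.3,85.7);print(env.observe()['ft_force'],env.observe()['wrist_torque'])"
```

```text
t 26.85 ee [572.8 259.6  92.6] ydir -159.5 j6 -1.5 shift [ 0.06 -0.07  0.69] turn 0
[ 0.44795103 -0.00473008 -1.67812651] [ 9.22360647e-05  2.80142820e-03 -4.23691813e-02]
```

No contact so far. I lower slowly onto the catches.

Emit:
{"op": "move_arm", "data": {
  "increments": [-1, 0.1, -0.1, 0.2, 0, -1, 0.1, -0.1, 0.4, 0, -1, 0.1, -0.1, 0.6, 0, -1, 0.1, -0.1, 0.7, 0, -1, 0.1, -0.1, 0.7, 0]
}}

```text
t: 27.35
ee_pos: [574.1, 258.9, 85.6]
tool_rot: [-2.581, 1.79, -0.001]
ft_force: [-0.4, -0.3, 0.0]
gripper_width: 0.133
grasp_force: 59.6
```

Emit:
{"op": "move_arm", "data": {
  "increments": [-1, 0, 0, 0.1, 0, -1, 0, 0, 0.2, 0, -1, 0, 0, 0.3, 0, -1, 0, 0, 0.3, 0]
}}

```text
t: 27.75
ee_pos: [575.1, 259.4, 84.2]
tool_rot: [-2.579, 1.789, -0.003]
ft_force: [0.3, -0.7, 6.7]
gripper_width: 0.139
grasp_force: 60.4
```

Now pressing on the catches at 6.7 N. I continue down in small steps.

Emit:
{"op": "move_arm", "data": {
  "increments": [-1, 0, 0, 0.1, 0, -1, 0, 0, 0.2, 0, -1, 0, 0, 0.3, 0, -1, 0, 0, 0.3, 0]
}}

```text
t: 28.15
ee_pos: [574.0, 258.9, 79.5]
tool_rot: [-2.581, 1.79, -0.001]
ft_force: [0.1, -0.8, -3.1]
gripper_width: 0.138
grasp_force: 59.2
```

Emit:
{"op": "move_arm", "data": {
  "increments": [-1, 0, 0, 0.1, 0, -1, 0, 0, 0.2, 0, -1, 0, 0, 0.3, 0, -1, 0, 0, 0.3, 0]
}}

```text
t: 28.55
ee_pos: [573.5, 258.4, 76.8]
tool_rot: [2.58, -1.79, -0.0]
ft_force: [-2.2, -3.5, 4.3]
gripper_width: 0.138
grasp_force: 60.1
```

It clicked through. I press to the flange a little more firmly.

Emit:
{"op": "move_arm", "data": {
  "increments": [-1, 0, 0, 0.1, 0, -1, 0, 0, 0.2, 0, -1, 0, 0, 0.3, 0, -1, 0, 0, 0.3, 0]
}}

```text
t: 28.95
ee_pos: [573.6, 258.4, 76.6]
tool_rot: [-2.581, 1.79, -0.001]
ft_force: [-7.7, -5.3, 18.7]
gripper_width: 0.138
grasp_force: 61.7
```

Firm stop at 18.7 N and TCP z = 76.6, against 76.7 expected for fully home. I relax, release and back off.

Emit:
{"op": "move_arm", "data": {
  "increments": [-1, 0, 0, -0.3, 0, -1, 0, 0, -0.3, 0, 0.2, 0, 0, -0.3, 0, 0.2, 0, 0, -0.3, 0, 0.2, 0, 0, -0.3, 0, 0.2, 0, 0, -0.3, 0, 0.2, 0, 0, -3, 0, 0.2, 0, 0, -7, 0, 0.2, 0, 0, -11, 0, 0.2, 0, 0, -11, 0]
}}

```text
t: 29.95
ee_pos: [577.5, 260.6, 190.5]
tool_rot: [-2.573, 1.784, -0.01]
ft_force: [0.2, 0.9, 0.8]
gripper_width: 0.599
grasp_force: 0.0
```

Emit:
{"op": "move_arm", "data": {
  "increments": [0.2, 15, 5.5, -5, 0, 0.2, 15, 5.5, -5, 0, 0.2, 15, 5.5, -5, 0, 0.2, 15, 5.5, -5, 0, 0.2, 15, 5.5, -5, 0, 0.2, 15, 5.5, -5, 0]
}}

```text
t: 30.55
ee_pos: [574.9, 99.5, 232.6]
tool_rot: [-2.581, 1.791, 0.002]
ft_force: [0.0, 0.5, 0.2]
gripper_width: 0.602
grasp_force: 0.0
```

```bash
python3 -c "
from h import *
s=vision.read_camera('scene');print(env.observe()['ee_pos'],env.observe()['ft_force'])
e=np.array([proj(s,[573.7+83*np.cos(a),259.2+83*np.sin(a),6]) for a in np.linspace(0,6.28,60)]);im=s['pixels'].copy()
a=im[190:360,300:500].copy();cv2.polylines(im,[e.round().astype(int)],True,(0,255,255),1)
cv2.imwrite('pics/fin.png',cv2.resize(np.hstack([a,im[190:360,300:500]]),(800,340),interpolation=cv2.INTER_CUBIC))"
```

```text
[574.66242138 100.1671123  232.31960246] [ 0.63030531  0.24346901 -0.16157576]
```

View pics/fin.png

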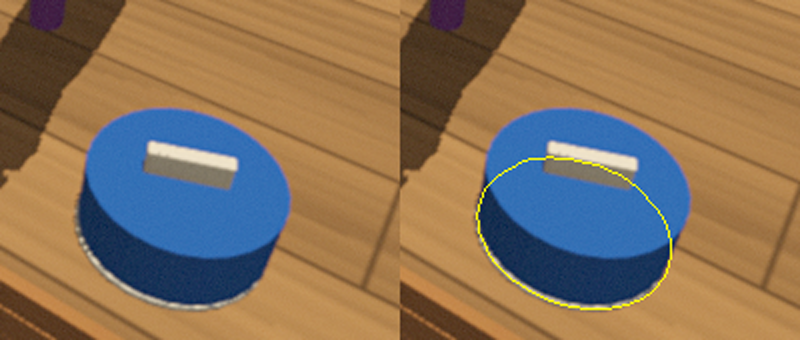

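The picture shows the cover level, with an even strip of white flange along the visible edge. I check numerically for tilt at the hidden back side before handing in.

```bash
python3 -c "
from h import *
from scipy.optimize import least_squares
D=[]
for n in ('scene','top'):
  p=vision.read_camera(n);H,S,V=cv2.split(cv2.cvtColor(p['pixels'],cv2.COLOR_BGR2HSV))
  m=((H>95)&(H<130)&(S>120)&(V>35)).astype(np.uint8);k,l,st,ce=cv2.connectedComponentsWithStats(m)
  u=proj(p,[574,259,60]).astype(int)+[3,12]; i=np.argmin([9e9]+[np.hypot(*(c-u)) if s[4]>800 else 9e9 for c,s in zip(ce[1:],st[1:])])
  cn=max(cv2.findContours((l==i).astype(np.uint8),0,cv2.CHAIN_APPROX_NONE)[0],key=len);D.append((p,cv2.convexHull(cn)[:,0].astype(float)));print(n,st[i])
th=np.linspace(0,2*np.pi,181);base=np.array([[83*np.cos(a),83*np.sin(a),z] for z in (0,63) for a in th])
def res(x,data):
  R=Ro.from_rotvec([x[3]/80,x[4]/80,0]).as_matrix();o=[]
  for p,c in data:
    h=cv2.convexHull(np.array([proj(p,R@b+x[:3]) for b in base],np.float32)); o+=[cv2.pointPolygonTest(h,(q[0],q[1]),True) for q in c]
  return o
for data in (D[:1],D):
  r=least_squares(lambda x:res(x,data),[574,259,8,.5,.5],loss='soft_l1',diff_step=[1e-3,2e-3,.1,1,1],x_scale=[1,1,1,1,1]);print(r.x.round(1),np.sqrt(np.mean(r.fun**2)))"
```

```text
scene [ 340  245  105   97 7169]
top [ 135  151   49   71 1701]
[ 5.615e+02  2.553e+02 -4.800e+00 -2.000e-01 -1.200e+00] 0.1717963183933611
[574.9 261.7   8.7   7.3  -7.3] 4.142755222560393
```

The scene fit (0.17 px residual) gives about 1 mm of tilt at 80 mm radius, so the cover is level; I ignore the top fit because the arm blocks that view. I hand it in.

```bash
python3 -c "
from rig import job
print(job.sign_off())"
```

```text
the job is handed in; nothing more can be done
None
```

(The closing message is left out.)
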